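# Close the board tester, power it up and start the test

## Robot

A 6-joint arm with a two-finger parallel gripper is mounted at the origin on a cart in front of the work surface, level with it; the furniture and walls round the work are solid. World frame = base frame: x ahead of the robot, y to its left, z up, the work surface at z = 0. Lengths are in m, angles in rad, forces in N, time in s.
With the tool pointing down it reaches from about 0.3 to 0.775 m from the base axis. Payload 14.6 kg.
Tool frame: the origin (TCP) lies between the finger pads; the fingertips stand ctrl.tip_extent ahead of it and the grasp point (between the pads) lies 3 mm ahead of it (ctrl.tip_extent is the distance from the TCP to the fingertips, in m); z points along the fingers, y is the line along which they close (so a half turn about z gives the same grasp; the last joint's range is limited). The gripper opens to 94 mm and grips with 3 to 60 N. Pads are 16 mm wide; open, the fingers measure 119 mm over their backs; the gripper's body (75 mm by 177 mm) begins 78 mm behind the grasp point.
Start: joints at [-1.271, 0.3, 1.521, -0, 1.321, -0.067], TCP at [0.197, -0.513, 0.227] pointing down, gripper open.
Joint ranges: [-3.03, 3.03], [-0.79, 2.21], [0.23, 2.52], [-1.04, 4.18], [0, 3.07], [-2.55, 2.55]. Speed limits (rad/s): [2.22, 2.22, 2.57, 3.14, 3.14, 3.14].

## Interface

Orientations are given as [roll, pitch, yaw] about the fixed x, y, z axes, in that order (R = Rz(yaw) Ry(pitch) Rx(roll)).
In Python, from station import ctrl gives the robot as it stands.
- The arm moves only by the tool shift_gripper, called by a JSON object that holds its "api" and its "payload", one argument or row to a line. Schema: {"type":"object","properties":{"motion":{"type":"array","items":{"type":"object","properties":{"x":{"type":"number"},"y":{"type":"number"},"z":{"type":"number"},"drx":{"type":"number"},"dry":{"type":"number"},"drz":{"type":"number"}},"additionalProperties":false},"minItems":1,"maxItems":10},"jaw":{"type":"number"},"squeeze":{"type":"number"},"only":{"type":"string"},"quiet":{"type":"boolean"},"lines":{"type":"string"}},"required":["motion"],"additionalProperties":false}. motion is a list of rows, 1 to 10 of them, each an object with the fields x, y, z (the shift in m), drx, dry, drz (a rotation vector in rad); a field left out counts as zero; each row shifts and turns the commanded pose from where the row before left it, along the tool's axes as they then stand; what a row does not reach is not made up. A row lasts 1/10 s, in which the tool goes at most 0.05 m and 0.15 rad, less where a joint would pass 70% of its speed; a pose out of reach is approached as far as the arm can. jaw is the finger opening in m, set as the call begins (left out keeps the last). The fingers move at their own pace and stop on an object; squeeze is the grip in N (left out, the last holds). Time passes only in rows, so rows that do not move let the fingers close. The tool returns the time, the measured TCP pose, the force, the opening and the grip force at its end. only (a regular expression) keeps the lines of the reply that match it, lines (a string "A,B") keeps lines A to B, and quiet returns only ok. Input that does not fit is refused with a message, and nothing moves.
- ctrl.get_obs(): the state, without advancing time (a new reading comes with each control period).
- ctrl.camera(name): name is "scene" or "top" or "wrist"; returns a dict with "pixels" (480x640x3 uint8, blue, green, red), "fx", "fy", "cx", "cy" (pixels), "extrinsics" (4x4, takes a point from camera to world coordinates). Camera axes: x right, y up, looking along -z (the intrinsics and any distortion apply to the point x, -y, -z); pixel columns grow to the right and rows downward; lengths in m; the calibration is good to about 2 mm. A picture is of the moment at which its call begins. There is no depth.
- ctrl.hand_in(): hands the job in; it is judged then, once.
The state is a dict: "time_s": time; "qpos": joint angles; "joint_vel": joint speeds; "tau": joint torques, N m; "ee_pos": TCP position; "eef_rot": TCP orientation; "force": force on the tool from outside, world axes, zero at the start; "moment": the same for the moment, N m; "grip_width": finger opening in m; "grip_force": force on a finger pad.
Only numpy, scipy, OpenCV 4.12 (cv2) and the standard library are available. Lean on these libraries where they do the work, as an engineer would, in place of code of your own. Each camera call takes 0.05 s, during which the arm holds its last target. There are 200 camera calls.

## Task

The supply board is already lying in the nest of the small board tester. With the closed fingers only, push the tester's clear lid down until its front catch snaps over it and holds the board down, then switch the power on by pressing in the raised, white-dotted end of the red rocker, and then press the green START button fully home and let it come back out. Pick nothing up, do not lift the lid or the board, do not press the red mushroom STOP button, and leave the parts lying round the tester where they are.

Things in the scene. Friction and masses are not known exactly. Their poses are not given: they have to be found in the camera images.
- tester: Fixed grey board tester, 190 (x) x 280 (y) mm, brown deck 55 mm above the bench. Origin: centre of its underside; its front (lamps) faces -x, z up. Nest and lid lie on the line y = +50 mm; the controls stand in a column at y = -92 mm: red rocker at x = +52, green START at 0, red STOP mushroom at -58 mm. Hinge posts at the rear reach 107 mm up.
- lid (a joint): Clear lid, white frame, 132 x 130 x 8 mm, hinged along tester y at tester x = +78, z = 100 mm (rear). Rad: 0 = open stop, grows as its front is pushed down, 0.90 = shut and level, end stop 0.92; starts at 0.15 to 0.55 and stays where left (stiff hinge, 0.22 N m). Rods under it press the board down; at 0.90 the catch snaps over its front bar and holds it. Shutting takes 10 to 20 N at the pad.
- lid_pad (a point): Centre of the top of the black ribbed push pad (30 x 44 mm) near the lid's front edge, 113 mm from the hinge axis, 7 mm above the lid's mid plane; point x points along the lid to the hinge, z out of its top. Shut: 107 mm above the bench at tester x = -35, y = +50 mm; the catch then stands 27 to 46 mm in front of it and 8 mm higher.
- catch (a joint): Steel spring catch with a red tab in front of the lid. Angle in rad: 0 = upright (its rest, and when latched), grows as it is pushed outward, up to 0.35.
- nest (a joint): Sprung nest plate under the board: travel in m, 0 = up (start), about 0.0035 when the latched lid presses the board down on the test pins; end stop 0.007, spring 4.5 N + 1.5 N/mm.
- rocker (a joint): Red power rocker, 42 x 28 mm, lying along the tester's x axis in a black frame whose top is 62 mm above the bench. Angle in rad: 0 = off (start; the end away from the robot, with the white dot, is raised), 0.32 = on (that end pressed in). It snaps over its centre at 0.16 and stays; takes about 7 N on the dotted end.
- rocker_on (a point): Middle of the rocker's white-dotted half, 13.5 mm from its pivot line, 72 mm above the bench when off and 68 mm when on; point z points out of the rocker (leaning 0.16 rad toward the robot when off, 0.16 rad away when on).
- start (a joint): Green START button, spring return: travel in m, 0 = out, 0.005 = fully home; takes 5 N.
- start_top (a point): Centre of the top of the green START button (23 mm across, in a 30 mm steel ring), 67 mm above the bench when out, 62 mm when home; the ring's top is at 61 mm.
- stop (a joint): Red mushroom STOP button: travel in m, 0 = out, 0.005 = home. Not to be pressed.
- stop_top (a point): Centre of the top of the red STOP mushroom (35 mm across, on a yellow disc), 80 mm above the bench.
- board: Green supply board with black and yellow parts, 98 x 60 x 28 mm, lying loose in the nest under the lid with its long side along the tester's y; origin: centre of its underside, 69 mm above the bench at the start.
- capacitor: Bystander: black electrolytic capacitor standing, 24 x 25 x 40 mm, right of the tester; origin at the centre of its underside.
- transformer: Bystander: small black and yellow transformer, 29 x 37 x 31 mm, right of the tester; origin at the centre of its underside.
- tweezers: Bystander: steel tweezers lying flat, 15 x 122 x 9 mm, in front of the tester; origin at the centre of their underside.
- heat_sink: Bystander: aluminium heat sink, 40 x 30 x 15 mm, in front of the tester; origin at the centre of its underside.

How it is judged:
By the outcome, as a careful person would: the job done as asked, in the order asked, and still so for the second after the job is handed in, with the robot touching nothing.
It also fails if it takes over 40 s, if anything falls off the work surface, if the arm or the gripper's body presses on something with over 40 N, if the wrist force passes 120 N, or if a joint passes its speed limit or range.

## Working session

There is one attempt and no reset: what is moved stays moved. The work goes in short steps, Python scripts to look and compute and a tool call to move; the robot and the scene stay as the last step left them, time stands still between calls to the robot, and variables do not carry over. Pictures are saved under pics/ and viewed, at most 10 in all, crops included, and the job is handed in when it is done.

```bash
ls; mkdir -p pics
```

Run:
```python
from station import ctrl
import cv2
print(ctrl.tip_extent); o=ctrl.get_obs(); print(o)
for n in("scene","top"):
    c=ctrl.camera(n); cv2.imwrite(f"pics/{n}0.png",c["pixels"]); print(n,c["fx"],c["fy"],c["cx"],c["cy"],c["extrinsics"],[k for k in c])
```

```text
pics
station.py
0.022
{'time_s': 0.0, 'qpos': array([-1.27063723e+00,  3.00501413e-01,  1.52160050e+00, -2.96668670e-05,
        1.32070475e+00, -6.66276300e-02]), 'joint_vel': array([ 1.91916494e-03, -5.39973258e-04,  2.91938594e-05, -2.10890990e-04,
       -7.69574940e-05, -4.27093063e-04]), 'tau': array([ 1.34010730e-03, -5.31801724e+01, -3.52733302e+01,  7.09013594e-02,
        2.43357383e-02, -5.32563092e-05]), 'ee_pos': array([ 0.19714298, -0.51318912,  0.22686148]), 'eef_rot': array([-3.14037943e+00, -5.21552823e-05,  3.66794059e-01]), 'force': array([ 0.43494068,  0.13412051, -0.25859684]), 'moment': array([0.04345208, 0.0425798 , 0.02440564]), 'grip_force': 0.0, 'grip_width': 0.09349896717854261}
scene 567.4455462458506 567.4455462458506 318.7667181734863 239.7839828595132 [[ 0.68826508  0.35509549 -0.63261233 -0.13410509]
 [-0.72512018  0.36339177 -0.58493346 -0.70886613]
 [ 0.02217888  0.86130924  0.50759677  0.63936199]
 [ 0.          0.          0.          1.        ]] ['pixels', 'fx', 'fy', 'cx', 'cy', 'extrinsics']
top 548.123033056283 548.123033056283 321.43103396950073 244.2903895419522 [[ 0.02574933  0.98849008 -0.14907831  0.37329896]
 [-0.99960912  0.02708436  0.0069316  -0.10657937]
 [ 0.01088951  0.14884156  0.9888011   1.09108104]
 [ 0.          0.          0.          1.        ]] ['pixels', 'fx', 'fy', 'cx', 'cy', 'extrinsics']
```

View pics/top0.png

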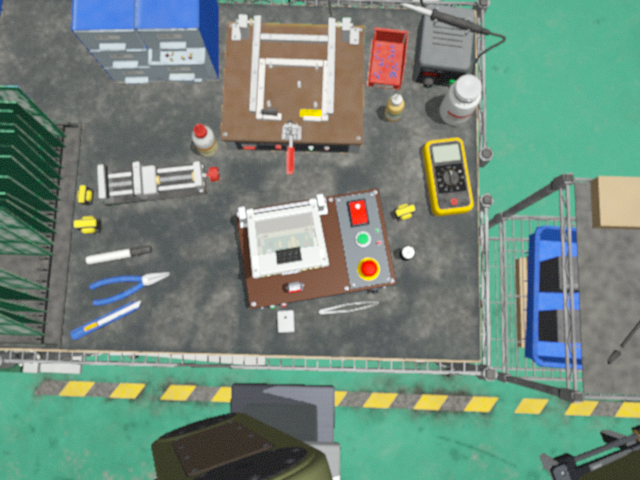

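View pics/scene0.png

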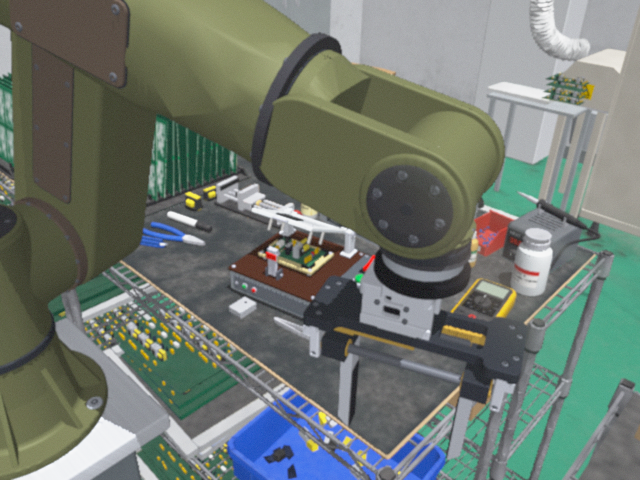

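The top view shows the tester at about (315,248): rocker (360,212), START (363,240), STOP (369,268), and the black lid pad (288,255). Next I'll measure these.

Create h.py:
```python
import numpy as np,cv2
from station import ctrl
def ray(c,u,v):
    d=np.array([(u-c["cx"])/c["fx"],-(v-c["cy"])/c["fy"],-1]); E=c["extrinsics"]; return E[:3,3],E[:3,:3]@d
def onz(c,u,v,z):
    p,d=ray(c,u,v); return p+d*(z-p[2])/d[2]
def blob(m,box):
    x0,y0,x1,y1=box; k=np.zeros(m.shape,np.uint8); k[y0:y1,x0:x1]=m[y0:y1,x0:x1]
    n,l,s,ce=cv2.connectedComponentsWithStats(k); i=1+np.argmax(s[1:,4]); return ce[i],s[i]
```

Run:
```python
from h import *
c=ctrl.camera("top"); im=c["pixels"]; b,g,r=[im[...,i].astype(int) for i in range(3)]
red=((r>140)&(g<90)&(b<90)).astype(np.uint8); gr=((g>r+50)&(g>b+20)).astype(np.uint8); bl=((r<60)&(g<60)&(b<60)).astype(np.uint8)
R=blob(red,(342,192,376,228)); S=blob(gr,(352,228,374,252)); T=blob(red,(352,254,386,284)); P=blob(bl,(268,240,306,268))
for x in(R,S,T,P):print(x)
W=[onz(c,*R[0],.067),onz(c,*S[0],.066),onz(c,*T[0],.078)]
L=np.array([[.052,-.092],[0,-.092],[-.058,-.092]])
A=np.array(W)[:,:2]; d=A[0]-A[2]; yaw=np.arctan2(d[1],d[0]); Rz=np.array([[np.cos(yaw),-np.sin(yaw)],[np.sin(yaw),np.cos(yaw)]])
o=(A-L@Rz.T); print(A,yaw,np.linalg.norm(d),o); o=o.mean(0)
# lid angle
p,dd=ray(c,*P[0]); q=np.r_[Rz.T@(p[:2]-o),p[2]]; e=np.r_[Rz.T@dd[:2],dd[2]]
s=(.05-q[1])/e[1]
from scipy.optimize import brentq,minimize_scalar
pad=lambda a:np.array([.078-.113*np.cos(a)+.007*np.sin(a),.05,.1+.113*np.sin(a)+.007*np.cos(a)])
def dist(a):
    v=pad(a)-q; return np.linalg.norm(np.cross(v,e))/np.linalg.norm(e)
for a in np.arange(.3,.8,.05): print(round(a,2),dist(a),pad(a))
cv2.imwrite("pics/crop1.png",cv2.resize(im[180:315,225:405],None,fx=4,fy=4,interpolation=cv2.INTER_CUBIC))
```

```text
(array([358.14912281, 212.52339181]), array([349, 200,  19,  25, 342], dtype=int32))
(array([362.74747475, 238.2020202 ]), array([357, 233,  12,  11,  99], dtype=int32))
(array([368.234375  , 267.96354167]), array([361, 261,  16,  15, 192], dtype=int32))
(array([277., 252.]), array([277, 252,   1,   1,   1], dtype=int32))
[[ 0.59087433 -0.18219986]
 [ 0.54166317 -0.19177978]
 [ 0.48393465 -0.20180105]] 0.1812797393538485 0.10872121916717264 [[ 0.52313988 -0.1010824 ]
 [ 0.52507663 -0.10128732]
 [ 0.5243977  -0.10085185]]
0.3 0.02458148291918803 [-0.02788438  0.05        0.14008114]
0.35 0.022561468127060617 [-0.02574883  0.05        0.14532306]
0.4 0.020626714202498064 [-0.02335396  0.05        0.1504517 ]
0.45 0.01892557882744106 [-0.02070576  0.05        0.15545424]
0.5 0.017660672507878894 [-0.01781085  0.05        0.16031816]
0.55 0.01707124727328926 [-0.01467646  0.05        0.16503133]
0.6 0.01736587349704511 [-0.01131043  0.05        0.16958195]
0.65 0.018630635754658297 [-0.00772116  0.05        0.17395865]
0.7 0.02080055702876385 [-0.00391764  0.05        0.17815049]
0.75 0.023722315615093508 [9.06291374e-05 5.00000000e-02 1.82147002e-01]
```

View pics/crop1.png

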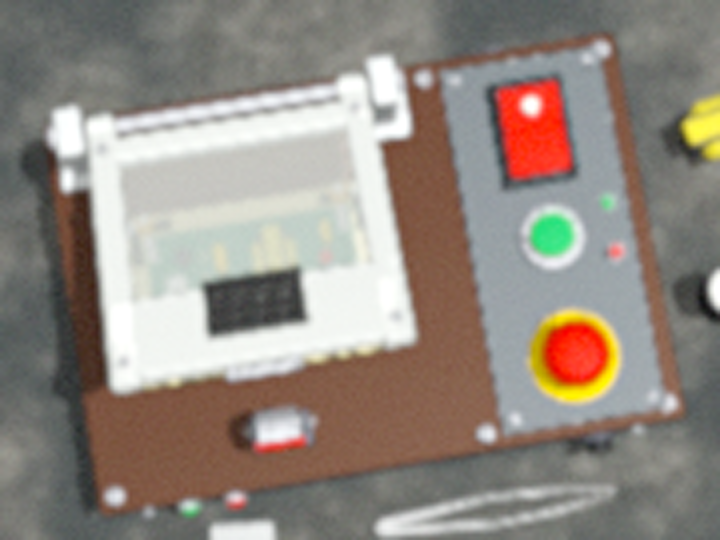

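The crop shows the pad centre at full-image (288.5,255.0). The deck screws sit at crop (113,497), (670,402) and (602,48), and the catch is clear in front of the lid. I'll refine the yaw and lid angle from these.

Run:
```python
from h import *
c=ctrl.camera("top")
f=lambda x,y:(225+(x+.5)/4-.5,180+(y+.5)/4-.5)
FL,FR,RR=[onz(c,*f(*p),.056)[:2] for p in((113,497),(670,402),(602,48))]
v=FL-FR; print("yawY",np.arctan2(-v[0],v[1]),np.linalg.norm(v)); w=RR-FR; print("yawX",np.arctan2(w[1],w[0]),np.linalg.norm(w),"ctr",(FL+RR)/2)
for yaw in(.165,.18,.19):
  o=np.array([.5243,-.1010]); Rz=np.array([[np.cos(yaw),-np.sin(yaw)],[np.sin(yaw),np.cos(yaw)]])
  p,dd=ray(c,*f(255,301)); q=np.r_[Rz.T@(p[:2]-o),p[2]]; e=np.r_[Rz.T@dd[:2],dd[2]]
  pad=lambda a:np.array([.078-.113*np.cos(a)+.007*np.sin(a),.05,.1+.113*np.sin(a)+.007*np.cos(a)])
  A=np.arange(.2,.9,.01)
  D=[np.linalg.norm(np.cross(pad(a)-q,e))/np.linalg.norm(e) for a in A]
  i=np.argmin(D); P=pad(A[i]); print(yaw,A[i],D[i],P,Rz@P[:2]+o, "shut",Rz@[-.035,.05]+o,"rock",Rz@[.0655,-.092]+o,"start",Rz@[0,-.092]+o)
```

```text
yawY 0.19502590010208037 0.2663520344939256
yawX 0.19696364750432813 0.17445094441782955 ctr [ 0.52414534 -0.10172362]
0.165 0.4300000000000002 0.0014040643409989405 [-0.02179503  0.05        0.15346916] [ 0.49458836 -0.05525897] shut [ 0.48156274 -0.05742791] rock [ 0.60402162 -0.18099196] start [ 0.53941121 -0.19175049]
0.18 0.4400000000000002 0.0011054137820176659 [-0.02125536  0.05        0.15446442] [ 0.49443657 -0.05561315] shut [ 0.48091399 -0.05807385] rock [ 0.60521248 -0.17978718] start [ 0.54077072 -0.19151362]
0.19 0.45000000000000023 0.0009645717971831418 [-0.02070576  0.05        0.15545424] [ 0.49452391 -0.05581026] shut [ 0.48048691 -0.05850985] rock [ 0.6059963  -0.17897413] start [ 0.54167502 -0.19134439]
```
Yaw ~0.19; origin (0.5243,-0.1013). a≈0.45.

Create go.py:
```python
# tool-axis displacement from the present TCP to fingertip targets given in the tester frame
from h import *; import sys
from scipy.spatial.transform import Rotation as Ro
yaw=.19; o=np.array([.5243,-.1013]); Rz=Ro.from_euler("z",yaw).as_matrix()
ob=ctrl.get_obs(); T=Ro.from_euler("xyz",ob["eef_rot"]).as_matrix()
tip=ob["ee_pos"]+T[:,2]*ctrl.tip_extent
t=Rz.T@(tip-np.r_[o,0]); print("tip in tester mm",(t*1e3).round(1),"F",ob["force"].round(1),"rpy",ob["eef_rot"].round(3),"t",ob["time_s"],"w",ob["grip_width"])
if len(sys.argv)>3:
    w=Rz@np.array(sys.argv[1:4],float)/1e3+np.r_[o,0]; print("tool delta",(T.T@(w-tip)).round(4))
```

{"api": "shift_gripper", "payload": {
  "motion": [
    {"drz":0.15},
    {"x":0.03,"y":-0.03,"drz":0.027},
    {"x":0.034,"y":-0.036},
    {"x":0.034,"y":-0.036},
    {"x":0.034,"y":-0.036},
    {"x":0.034,"y":-0.036},
    {"x":0.034,"y":-0.036},
    {"x":0.034,"y":-0.036},
    {"x":0.034,"y":-0.036},
    {"x":0.034,"y":-0.036}
  ],
  "jaw": 0,
  "squeeze": 20
}}

```text
time_s: 1.2
ee_pos: [0.4335, -0.1416, 0.2276]
eef_rot: [3.141, -0.0, 0.19]
force: [1.0, -1.2, -0.3]
grip_width: 0.0176
grip_force: 0.0
```

```bash
python3 go.py -19 50 175
```

```text
tip in tester mm [-96.7 -22.4 205.6] F [ 1.  -1.2 -0.3] rpy [ 3.141 -0.     0.19 ] t 1.2 w 0.01758799177837681
tool delta [ 0.0777 -0.0724  0.0306]
```

{"api": "shift_gripper", "payload": {
  "motion": [
    {"x":0.035,"y":-0.034},
    {"x":0.035,"y":-0.034},
    {"x":0.0077,"y":-0.0044,"z":0.015},
    {"z":0.016},
    {},
    {}
  ]
}}

```text
time_s: 1.8
ee_pos: [0.4955, -0.0579, 0.1968]
eef_rot: [-3.142, 0.0, 0.19]
force: [0.1, 0.0, -0.7]
grip_width: 0.0006
grip_force: 0.0
```

```bash
python3 go.py -19 50 160
```

Run:
```python
from h import *
c=ctrl.camera("scene");cv2.imwrite("pics/s2.png",cv2.resize(c["pixels"][150:350,170:430],None,fx=3,fy=3)[:600,:780])
```

```text
tip in tester mm [-20.1  48.1 174.8] F [ 0.1  0.  -0.7] rpy [-3.142  0.     0.19 ] t 1.8 w 0.0006219267711947139
tool delta [ 0.0011 -0.0019  0.0148]
```

View pics/s2.png

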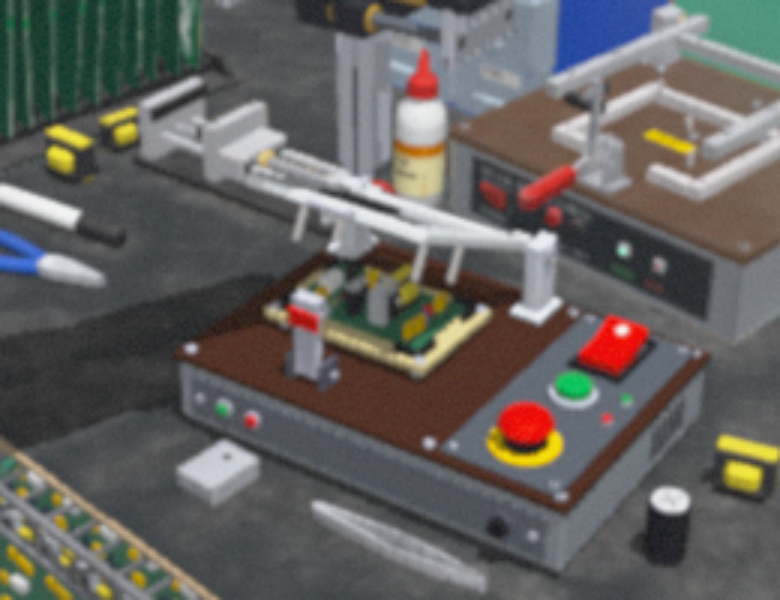

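The view shows the fingertips just above the lid's pad (crop about (360,180)), with the nest, catch and controls undisturbed. Now I'll push along the arc.

{"api": "shift_gripper", "payload": {
  "motion": [
    {"x":0.001,"y":-0.002,"z":0.005},
    {"z":0.005},
    {"z":0.005},
    {"z":0.005},
    {"x":-0.002,"z":0.005},
    {"x":-0.002,"z":0.005}
  ]
}}

```text
time_s: 2.45
ee_pos: [0.492, -0.0564, 0.166]
eef_rot: [3.142, 0.0, 0.19]
force: [0.1, -0.5, 1.9]
grip_width: 0.0003
grip_force: 0.5
```

```bash
python3 go.py -31 50 125
```

```text
tip in tester mm [-23.2  50.2 144. ] F [ 0.1 -0.5  1.9] rpy [3.142 0.    0.19 ] t 2.45 w 0.00033860279427146817
tool delta [-0.0077  0.0002  0.019 ]
```

{"api": "shift_gripper", "payload": {
  "motion": [
    {"x":-0.002,"z":0.005},
    {"x":-0.002,"z":0.005},
    {"x":-0.002,"z":0.005},
    {"x":-0.002,"z":0.005},
    {"x":-0.001,"z":0.004},
    {"x":-0.001,"z":0.004}
  ]
}}

```text
time_s: 3.05
ee_pos: [0.4823, -0.0583, 0.1382]
eef_rot: [3.142, -0.0, 0.19]
force: [2.2, 1.6, 4.1]
grip_width: 0.0003
grip_force: 1.9
```

```bash
python3 go.py -34 50 107
```

```text
tip in tester mm [-33.1  50.2 116.2] F [2.2 1.6 4.1] rpy [ 3.142 -0.     0.19 ] t 3.05 w 0.00029795526047928867
tool delta [-0.0009  0.0002  0.0092]
```

{"api": "shift_gripper", "payload": {
  "motion": [
    {"z":0.003},
    {"z":0.003},
    {"z":0.002},
    {"z":0.001},
    {"z":0.001},
    {}
  ]
}}

```text
time_s: 3.65
ee_pos: [0.4818, -0.0584, 0.1286]
eef_rot: [-3.141, 0.002, 0.19]
force: [-6.0, -1.2, 7.6]
grip_width: 0.0004
grip_force: 3.8
```

```bash
python3 go.py -34 50 106
```

Run:
```python
from h import *
c=ctrl.camera("scene");cv2.imwrite("pics/s3.png",cv2.resize(c["pixels"][150:350,170:430],None,fx=3,fy=3)[:600,:780])
```

```text
tip in tester mm [-33.6  50.2 106.6] F [-6.  -1.2  7.6] rpy [-3.141e+00  2.000e-03  1.900e-01] t 3.65 w 0.00035284016460948814
tool delta [-0.0004  0.0002  0.0006]
```

View pics/s3.png

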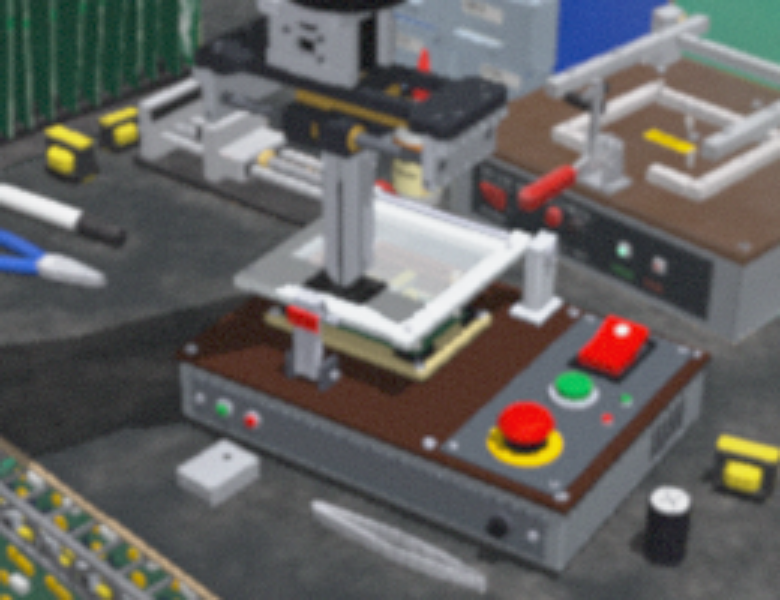

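The lid looks level and its front bar is at the catch (crop (305,315)), but 7.6 N is less than shutting should need. I'll push a little further.

{"api": "shift_gripper", "payload": {
  "motion": [
    {"z":0.001},
    {"z":0.001},
    {"z":0.001},
    {},
    {}
  ]
}}

```text
time_s: 4.2
ee_pos: [0.4819, -0.0584, 0.1267]
eef_rot: [3.141, 0.001, 0.19]
force: [-13.1, 0.5, 22.5]
grip_width: 0.0003
grip_force: 12.1
```

```bash
python3 go.py -34 50 106
```

```text
tip in tester mm [-33.6  50.1 104.7] F [-13.1   0.5  22.5] rpy [3.141e+00 1.000e-03 1.900e-01] t 4.2 w 0.0003359261671608096
tool delta [-0.0004  0.0001 -0.0013]
```

The lid is at its end stop at 22 N. I'll lift off and check the latch.

{"api": "shift_gripper", "payload": {
  "motion": [
    {"z":-0.005},
    {"z":-0.02},
    {"z":-0.03},
    {"z":-0.01},
    {"x":0.035,"y":0.035},
    {"x":0.035,"y":0.035},
    {"y":0.035},
    {}
  ]
}}

```text
time_s: 5.0
ee_pos: [0.5713, -0.1512, 0.1886]
eef_rot: [-3.141, 0.002, 0.187]
force: [0.2, 0.3, -0.1]
grip_width: 0.0005
grip_force: 0.0
```

```bash
python3 go.py 66 -92 85
```

Run:
```python
from h import *
c=ctrl.camera("scene");cv2.imwrite("pics/s4.png",cv2.resize(c["pixels"][150:350,170:430],None,fx=3,fy=3)[:600,:780])
```

```text
tip in tester mm [ 36.7 -57.9 166.6] F [ 0.2  0.3 -0.1] rpy [-3.141e+00  2.000e-03  1.870e-01] t 5.0 w 0.00046924950590058535
tool delta [0.0296 0.0341 0.0815]
```

View pics/s4.png

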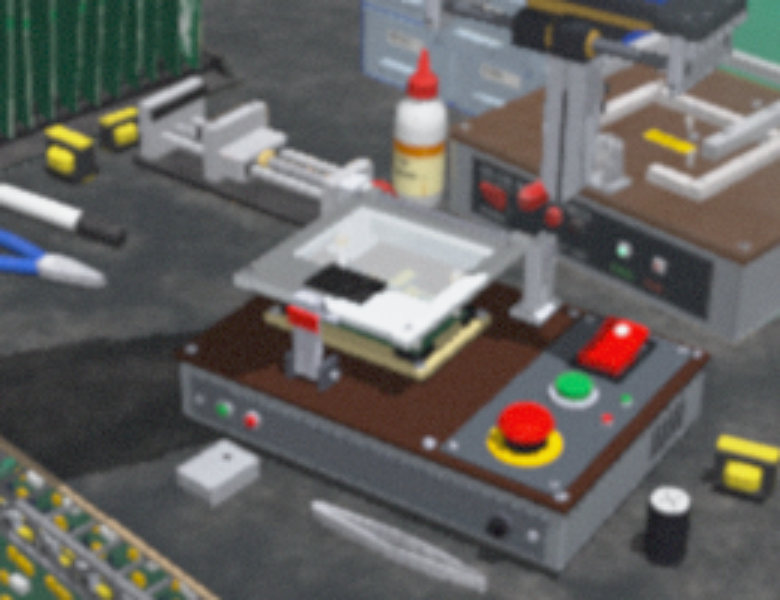

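The lid stayed down and level with the arm away, and the catch head with its red tab (crop (305,310)) stands upright over the front bar, so it is latched. Next, the rocker.

{"api": "shift_gripper", "payload": {
  "motion": [
    {"x":0.03,"y":0.034,"drz":0.003},
    {"z":0.04},
    {"z":0.037},
    {},
    {}
  ]
}}

```text
time_s: 5.55
ee_pos: [0.6068, -0.1752, 0.1142]
eef_rot: [-3.141, 0.0, 0.187]
force: [0.6, -0.4, 1.3]
grip_width: 0.0006
grip_force: 0.0
```

```bash
python3 go.py 66 -92 70
```

Run:
```python
from h import *
c=ctrl.camera("scene");cv2.imwrite("pics/s5.png",cv2.resize(c["pixels"][200:340,300:440],None,fx=4,fy=4))
```

```text
tip in tester mm [ 67.  -88.2  92.2] F [ 0.6 -0.4  1.3] rpy [-3.141  0.     0.187] t 5.55 w 0.0005947014115375729
tool delta [-0.001   0.0038  0.0222]
```

View pics/s5.png

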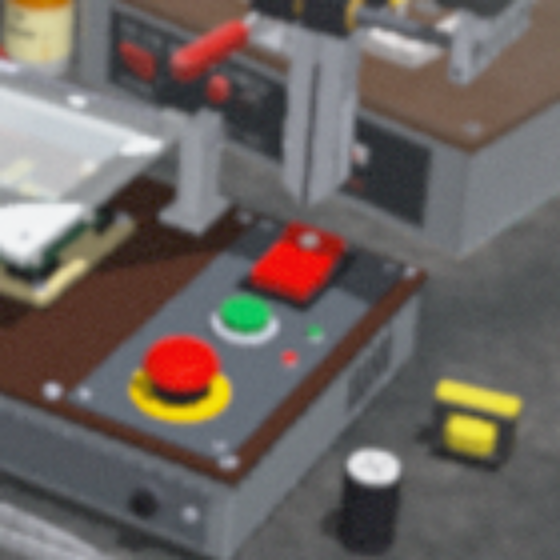

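The fingertips (crop (315,195)) are above the white dot (crop (310,240)), and the rocker is still off. I'll press it.

{"api": "shift_gripper", "payload": {
  "motion": [
    {"x":-0.001,"y":0.004,"z":0.01},
    {"z":0.008},
    {"z":0.002},
    {"z":0.002},
    {"z":0.001},
    {}
  ]
}}

```text
time_s: 6.2
ee_pos: [0.6064, -0.18, 0.0903]
eef_rot: [-3.141, 0.0, 0.187]
force: [0.0, 0.5, 0.5]
grip_width: 0.0006
grip_force: 0.0
```

```bash
python3 go.py 66 -92 68
```

```text
tip in tester mm [ 65.8 -92.8  68.3] F [0.  0.5 0.5] rpy [-3.141  0.     0.187] t 6.2 w 0.0005912555689015085
tool delta [ 0.0002 -0.0008  0.0003]
```

{"api": "shift_gripper", "payload": {
  "motion": [
    {"z":0.001},
    {"z":0.001},
    {}
  ]
}}

```text
time_s: 6.5
ee_pos: [0.6067, -0.18, 0.0899]
eef_rot: [3.141, -0.001, 0.187]
force: [-4.8, 2.8, 12.0]
grip_width: 0.0004
grip_force: 6.2
```

```bash
python3 go.py
```

```text
tip in tester mm [ 66.  -92.9  67.9] F [-4.8  2.8 12. ] rpy [ 3.141e+00 -1.000e-03  1.870e-01] t 6.5 w 0.00041661159625660735
```

{"api": "shift_gripper", "payload": {
  "motion": [
    {"z":-0.02},
    {"z":-0.03},
    {"y":0.03},
    {"y":0.035},
    {}
  ]
}}

```text
time_s: 7.0
ee_pos: [0.6185, -0.2472, 0.1384]
eef_rot: [3.141, -0.0, 0.184]
force: [-0.4, 0.8, -0.5]
grip_width: 0.0003
grip_force: 0.0
```

```bash
python3 go.py 0 -92 75
```

Run:
```python
from h import *
c=ctrl.camera("scene");cv2.imwrite("pics/s6.png",cv2.resize(c["pixels"][200:340,300:440],None,fx=4,fy=4))
```

```text
tip in tester mm [  65.  -161.1  116.4] F [-0.4  0.8 -0.5] rpy [ 3.141 -0.     0.184] t 7.0 w 0.0003499474063740253
tool delta [-0.0654 -0.0687  0.0413]
```

View pics/s6.png

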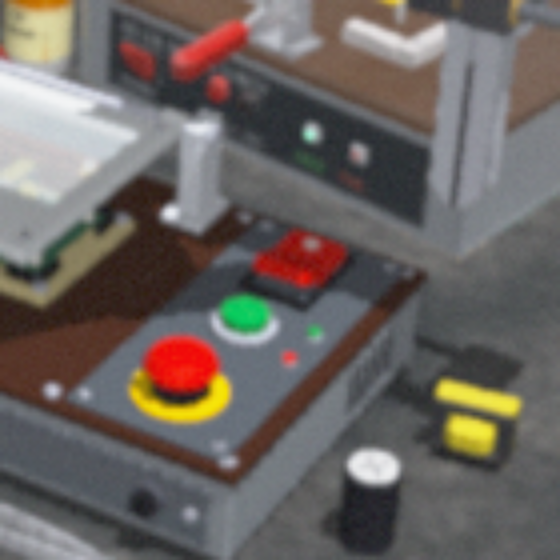

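The rocker (crop (300,260)) now sits with its near end raised and the dotted end flush, so it is on. Next is START, at local (0,-92).

{"api": "shift_gripper", "payload": {
  "motion": [
    {"x":-0.033,"y":-0.034},
    {"x":-0.032,"y":-0.034},
    {"z":0.025},
    {"z":0.014},
    {}
  ]
}}

```text
time_s: 7.55
ee_pos: [0.5417, -0.1885, 0.0977]
eef_rot: [-3.14, 0.003, 0.187]
force: [-0.9, -0.6, 0.5]
grip_width: 0.0004
grip_force: 0.0
```

```bash
python3 go.py 0 -92 66
```

```text
tip in tester mm [  0.5 -88.9  75.7] F [-0.9 -0.6  0.5] rpy [-3.14e+00  3.00e-03  1.87e-01] t 7.55 w 0.0004441513413292246
tool delta [-0.0005  0.0031  0.0097]
```

{"api": "shift_gripper", "payload": {
  "motion": [
    {"y":0.003,"z":0.005},
    {"z":0.004},
    {"z":0.002},
    {"z":0.002},
    {"z":0.001},
    {"z":0.001},
    {}
  ]
}}

```text
time_s: 8.25
ee_pos: [0.543, -0.1924, 0.0848]
eef_rot: [3.141, -0.001, 0.187]
force: [2.1, -3.5, 4.5]
grip_width: 0.0005
grip_force: 2.2
```

```bash
python3 go.py 0 -92 62
```

```text
tip in tester mm [  1.2 -93.   62.8] F [ 2.1 -3.5  4.5] rpy [ 3.141e+00 -1.000e-03  1.870e-01] t 8.25 w 0.00047016586080038603
tool delta [-0.0012 -0.001   0.0008]
```

{"api": "shift_gripper", "payload": {
  "motion": [
    {"z":0.001},
    {"z":0.001},
    {"z":0.001},
    {}
  ]
}}

```text
time_s: 8.65
ee_pos: [0.5432, -0.1925, 0.0839]
eef_rot: [3.14, -0.002, 0.187]
force: [-8.5, -0.8, 25.7]
grip_width: 0.0007
grip_force: 13.1
```

```bash
python3 go.py
```

```text
tip in tester mm [  1.4 -93.1  61.9] F [-8.5 -0.8 25.7] rpy [ 3.14e+00 -2.00e-03  1.87e-01] t 8.65 w 0.0007474375469854669
```

START is fully home (hard stop at 62 mm, 26 N). I'll retreat and check.

{"api": "shift_gripper", "payload": {
  "motion": [
    {"z":-0.005},
    {"z":-0.03},
    {"z":-0.04},
    {"z":-0.04},
    {"y":0.045},
    {"y":0.045},
    {"y":0.045},
    {"y":0.045},
    {},
    {}
  ]
}}

```text
time_s: 9.65
ee_pos: [0.5757, -0.3689, 0.195]
eef_rot: [-3.139, 0.001, 0.186]
force: [1.1, 0.5, 0.4]
grip_width: 0.0009
grip_force: 0.0
```

```bash
python3 go.py
```

Run:
```python
from h import *
a=ctrl.camera("scene")["pixels"][170:340,170:430]
b=ctrl.camera("top")["pixels"][180:340,225:425]
cv2.imwrite("pics/f.png",np.vstack([cv2.resize(a,(459,300)),cv2.resize(b,(459,300))]))
```

```text
tip in tester mm [-1.000e-01 -2.725e+02  1.730e+02] F [1.1 0.5 0.4] rpy [-3.139e+00  1.000e-03  1.860e-01] t 9.65 w 0.0009279923529669143
```

View pics/f.png

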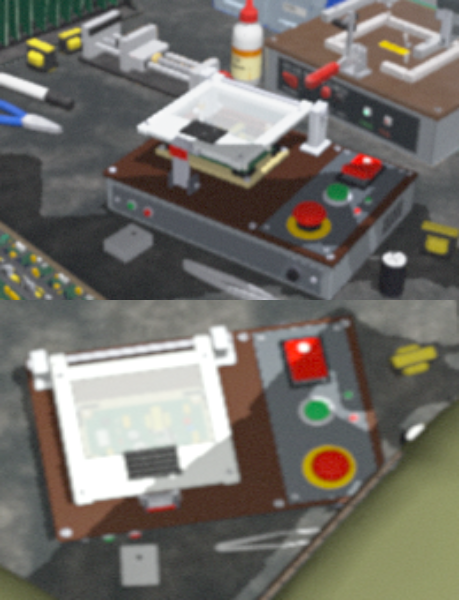

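The final pictures show the lid level with the catch over its front bar (lower picture, (160,498)). START is back out, the rocker is on, and the loose parts are where they were.

```bash
python3 -c "
from station import ctrl; print(ctrl.hand_in())"
```

```text
the job is handed in; nothing more can be done
None
```

The job is handed in: the lid is shut and held by its catch, the rocker is on, and START was pressed fully home and came back out; STOP and the loose parts were left alone, and it took about 10 s.

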